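Fold up the watch-parts tray and arm the chute feeder

TASK

Fold up the three flat panels of the parts tray (back, left and right) so that they stand upright and make an open box with the fixed front wall. Then arm the chute feeder: press the green key fully down and let it up, then the white key, one at a time, never the red one. Leave the watch, loupe and anvil where they are.

Things in the scene. Friction and masses are not known exactly. Their poses are not given: they have to be found in the camera images.
- tray: Folding tray on a fixed wooden block 96 (x) x 116 (y) x 40 mm high, blue felt on top. Origin: centre of its underside, z up, x away from the fixed front wall (at x = -50 mm, 4 mm thick, up to z = 95). The three other walls are dark 4 mm panels with blue felt inside and a brass free edge, hinged at the block's top edges (z = 40) and sticking out nearly level, with open space under them.
- back_panel (a joint): Hinge angle of the panel on the tray's +x side (far from the robot): hinge line along tray y at tray x = +50 mm, panel 116 mm wide. Hinge axis 40 mm above the bench, panel reaches 55 mm from it. 0 = sticking out level, 1.571 = upright wall, stops at 1.9 (leaning inward). Stiff hinge: about 1 N at the free edge turns it and it stays where left.
- left_panel (a joint): Hinge angle of the panel on the tray's +y side: hinge line along tray x at tray y = +60 mm, panel 96 mm wide. Hinge axis 40 mm above the bench, panel reaches 55 mm from it. 0 = sticking out level, 1.571 = upright wall, stops at 1.9 (leaning inward). Stiff hinge: about 1 N at the free edge turns it and it stays where left.
- right_panel (a joint): Hinge angle of the panel on the tray's -y side: hinge line along tray x at tray y = -60 mm, panel 96 mm wide. Hinge axis 40 mm above the bench, panel reaches 55 mm from it. 0 = sticking out level, 1.571 = upright wall, stops at 1.9 (leaning inward). Stiff hinge: about 1 N at the free edge turns it and it stays where left.
- feeder: Fixed chute feeder: a green console 60 (x) x 160 (y) x 32 mm high with three round keys in a row along its y, and, 150 mm behind it (+x), a brass chute sloping along its y from 165 mm high (at y = -130 mm) down to a tin cup (at y = +30 mm). Origin: centre of the console's underside, x away from the robot at yaw 0.
- key_green (a joint): Travel of the green spring key, 0 = up, 0.006 m = fully down (5 N); springs back up.
- key_green_top (a point): Centre of the top face of the green key, a 22 mm disc pressed straight down. Keys stand 48 mm apart; which colour is where varies.
- key_white (a joint): Travel of the white spring key, 0 = up, 0.006 m = fully down (5 N); springs back up.
- key_white_top (a point): Centre of the top face of the white key, a 22 mm disc pressed straight down. Keys stand 48 mm apart; which colour is where varies.
- key_red (a joint): Travel of the red spring key, 0 = up, 0.006 m = fully down (5 N); springs back up.
- key_red_top (a point): Centre of the top face of the red key, a 22 mm disc pressed straight down. Keys stand 48 mm apart; which colour is where varies.
- watch: Bystander, loose: gilt hunter case watch lying flat, 50 mm diameter, 14 mm high. Origin: centre of its underside.
- loupe: Bystander, loose: round black ebony loupe, 40 mm diameter, 28 mm high. Origin: centre of its underside.
- anvil: Bystander, loose: small round bench anvil, blue enamel foot and steel top, 56 mm diameter, 38 mm high. Origin: centre of its underside.

How it is judged:
On the way, in this order (a step that is already met when the one before it is completed fails the run):
1. the back, left and right panels all stand within 8 degrees of upright and at rest, not touched by the fingers (value of joint back_panel between 1.43 and 1.71 rad and value of joint left_panel between 1.43 and 1.71 rad and value of joint right_panel between 1.43 and 1.71 rad and velocity of joint back_panel between -0.05 and 0.05 rad/s and velocity of joint left_panel between -0.05 and 0.05 rad/s and velocity of joint right_panel between -0.05 and 0.05 rad/s and contact force between the fingers and tray below 0.2 N), for 0.2 s.
2. then the green key alone is pressed down at least 4.5 mm of its 6 mm, the panels still upright (value of joint key_green above 0.0045 m and value of joint each of key_white, key_red below 0.0015 m and value of joint back_panel between 1.43 and 1.71 rad and value of joint left_panel between 1.43 and 1.71 rad and value of joint right_panel between 1.43 and 1.71 rad), for 0.05 s.
3. then all keys are up again (value of joint each of key_green, key_white, key_red below 0.0015 m), for 0.05 s.
4. then the white key alone is pressed down at least 4.5 mm, the panels still upright (value of joint key_white above 0.0045 m and value of joint each of key_green, key_red below 0.0015 m and value of joint back_panel between 1.43 and 1.71 rad and value of joint left_panel between 1.43 and 1.71 rad and value of joint right_panel between 1.43 and 1.71 rad), for 0.05 s.
At the end, for the whole second after the job is handed in: All three panels stand by themselves within 8 degrees of upright (hinge angle 1.43 to 1.71 rad), at rest; all keys are up (within 1.5 mm); the robot touches nothing (all of step 3 and value of joint back_panel between 1.43 and 1.71 rad and value of joint left_panel between 1.43 and 1.71 rad and value of joint right_panel between 1.43 and 1.71 rad and velocity of joint back_panel between -0.05 and 0.05 rad/s and velocity of joint left_panel between -0.05 and 0.05 rad/s and velocity of joint right_panel between -0.05 and 0.05 rad/s and contact force between each of the arm, the fingers and anything else below 0.2 N).
It fails at once if the red key is pressed by more than 2 mm (value of joint key_red above 0.002 m).
It fails at once if the green and white keys are down together, both by more than 2 mm (value of joint each of key_green, key_white above 0.002 m).
It fails at once if the watch, loupe or anvil is moved by more than 15 mm (distance of any of watch, loupe, anvil from where it was at the start of the episode above 0.015 m).
It also fails if it takes over 69 s, if anything falls off the work surface, if the arm or the gripper's body presses on something with over 40 N, if the wrist force passes 120 N, or if a joint passes its speed limit or range.

ROBOT

A 6-joint arm with a two-finger parallel gripper is mounted at the origin on the work surface. World frame = base frame: x ahead of the robot, y to its left, z up, the work surface at z = 0. Lengths are in m, angles in rad, forces in N, time in s.
With the tool pointing down it reaches from about 0.35 to 0.8 m from the base axis. Payload 7.3 kg.
Tool frame: the origin (TCP) lies midway between the tips of the shut fingers; the grasp point (between the pads) lies manip.grip_point_offset behind it (manip.grip_point_offset is the distance from the TCP to the grasp point, in m); z points along the fingers, y is the line along which they close (so a half turn about z gives the same grasp; the last joint's range is limited). The gripper opens to 85 mm and grips with 20 to 120 N. Pads are 22 mm wide; open, the fingers measure 114 mm over their backs; the gripper's body (76 mm by 85 mm) begins 54 mm behind the grasp point. The pads swing forward as they close: fully open they stand 13 mm farther back than shut.
Start: joints at [-1.252, 0.342, 1.524, -0, 1.275, -0.146], TCP at [0.235, -0.469, 0.231] pointing down, gripper open.
Joint ranges: [-2.53, 2.53], [-0.77, 2.02], [0.04, 2.7], [-1, 4.14], [0.28, 2.66], [-3.11, 3.11]. Speed limits (rad/s): [2.57, 2.57, 3.14, 3.14, 3.14, 3.14].

INTERFACE

Orientations are given as a unit quaternion [x, y, z, w].
In Python, from workcell import manip gives the robot as it stands.
- The arm moves only by the tool carry_out, never from a script. Its argument "commands" is a list that holds one entry, the list of rows, each a list of 7 numbers: the shift along the tool's x, y, z each as a share of 500 mm, from -1 to 1, then the turn, a rotation vector about the tool's x, y, z each as a share of 360 degrees, from -1 to 1, then the finger opening in mm, from 0 to 85.4. A call has 1 to 5 rows; each row is the pose to reach, as a shift and turn from the pose commanded when the call began, along the tool's axes at that moment, turning the shorter way round; what a row does not reach only later rows make up. A row lasts 1/10 s, in which the tool goes at most 50 mm and 8.59 degrees, less where a joint would pass 70% of its speed; a pose out of reach is approached as far as the arm can. A call with a number of a shift or a turn outside -1 to 1 is refused whole. A call with a gripper value outside its range is refused whole. The fingers move at their own pace and stop on an object; "squeeze" is the grip in N (left out, the last holds). Time passes only in rows, so rows that repeat a pose let the fingers close. It gives the time, the measured TCP pose, the force, the opening and the grip force at its end, in the units of the state.
- manip.sense(): the state, without advancing time (a new reading comes with each control period).
- manip.camera(name): name is "scene" or "side" or "wrist"; returns a dict with "frame" (480x640x3 uint8, red, green, blue), "z_map" (480x640 float32, m along the optical axis (not along the pixel's ray), 0 where there is no reading), "mtx" (3x3 intrinsics, pixels), "R" (3x3) and "t" (3): a world point X has camera coordinates R X + t. Camera axes: x right, y down, z forward; pixel columns grow to the right and rows downward; lengths in m; the calibration is good to about 2 mm. A picture is of the moment at which its call begins.
- manip.hand_in(): hands the job in; it is judged then, once.
The state is a dict: "time": time; "joints": joint angles; "qd": joint speeds; "tau": joint torques, N m; "tcp_pos": TCP position; "ee_rot": TCP orientation; "ft_force": force on the tool from outside, world axes, zero at the start; "ft_torque": the same for the moment, N m; "finger_gap": finger opening in m; "grip_force": force on a finger pad.
Only numpy, scipy, OpenCV 4.12 (cv2) and the standard library are available. Lean on these libraries where they do the work, as an engineer would, in place of code of your own. Each camera call takes 0.05 s, during which the arm holds its last target. There are 200 camera calls.

## Working session

There is one attempt and no reset: what is moved stays moved. The work goes in short steps, Python scripts to look and compute and a tool call to move; the robot and the scene stay as the last step left them, time stands still between calls to the robot, and variables do not carry over. Pictures are saved under pics/ and viewed, at most 10 in all, crops included, and the job is handed in when it is done.

Besides the shell and the picture viewer there is one more tool, called after "Call:" as name([rows], argument=value, ...), one row to a line, values as JSON. carry_out: Moves the arm, as the interface text tells. Its arguments: {"type":"object","properties":{"commands":{"type":"array"},"squeeze":{"type":"number"}},"required":["commands"]}

```bash
mkdir -p pics; ls; python3 - <<'E'
from workcell import manip
import cv2,numpy as np
s=manip.sense()
print({k:np.round(v,3).tolist() for k,v in s.items()}, manip.grip_point_offset)
for n in("scene","side"):
    c=manip.camera(n); np.savez(n+".npz",**c)
    cv2.imwrite(f"pics/{n}.png",c["frame"][:,:,::-1]); print(n,np.round(-c["R"].T@c["t"],3),np.round(c["R"],2).tolist())
E
```

```text
pics
{'time': 0.0, 'joints': [-1.252, 0.343, 1.525, 0.0, 1.275, -0.146], 'qd': [0.0, -0.0, 0.002, -0.0, -0.0, -0.0], 'tau': [0.001, -43.367, -24.601, -0.0, 0.008, -0.0], 'tcp_pos': [0.235, -0.469, 0.231], 'ee_rot': [0.973, 0.23, -0.0, -0.001], 'ft_force': [-0.818, -0.042, 0.723], 'ft_torque': [-0.002, -0.006, -0.057], 'grip_force': 0.0, 'finger_gap': 0.085} 0.0187
scene [ 0.988 -0.858  0.702] [[0.84, 0.54, -0.01], [0.31, -0.49, -0.81], [-0.44, 0.68, -0.58]]
side [0.158 0.475 0.725] [[-0.85, -0.53, 0.02], [-0.38, 0.59, -0.71], [0.36, -0.61, -0.71]]
```

View pics/scene.png

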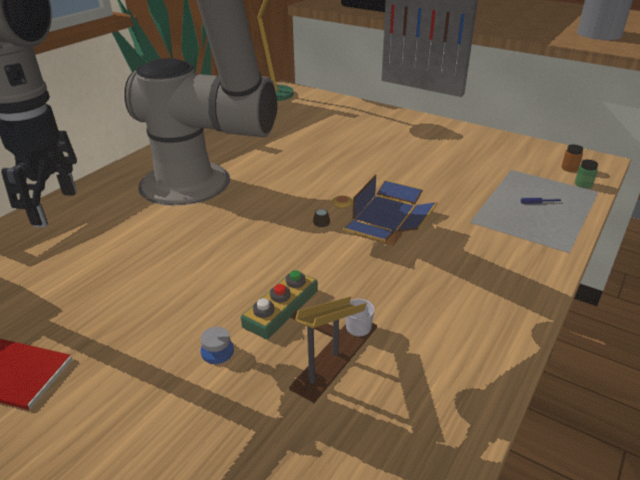

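View pics/side.png

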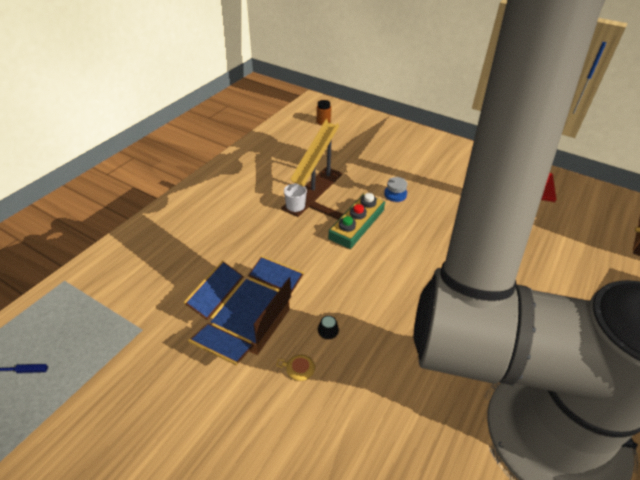

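Scene: the tray is at about (385,212), keys white (263,305), red (280,290), green (296,276), anvil (217,345), loupe (321,216) and watch (343,202). Side: tray (250,310), green (347,222), red (358,211), white (369,199). I'll enlarge both.

```bash
python3 - <<'E'
import cv2
a=cv2.imread("pics/scene.png")[165:345,230:445]; cv2.imwrite("pics/scene_c.png",cv2.resize(a,None,fx=3.3,fy=3.3,interpolation=cv2.INTER_CUBIC))
a=cv2.imread("pics/side.png")[175:385,180:415]; cv2.imwrite("pics/side_c.png",cv2.resize(a,None,fx=2.8,fy=2.8,interpolation=cv2.INTER_CUBIC))
E
```

```text
(no output)
```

View pics/scene_c.png

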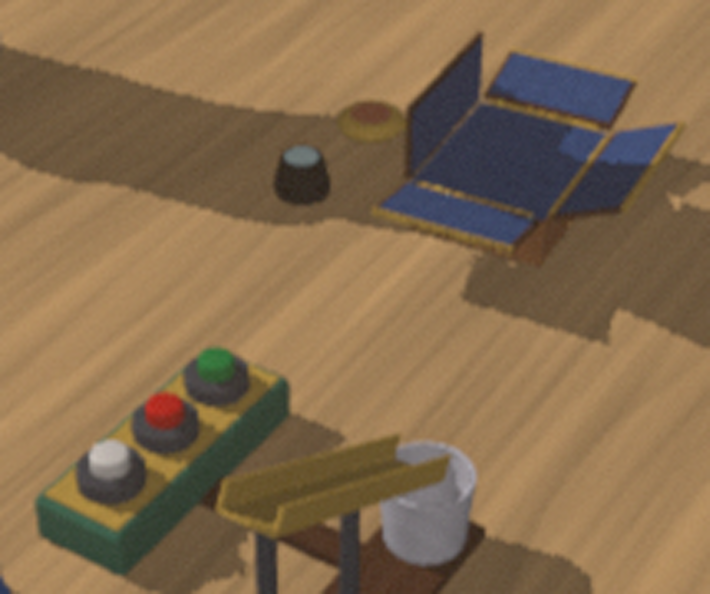

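View pics/side_c.png

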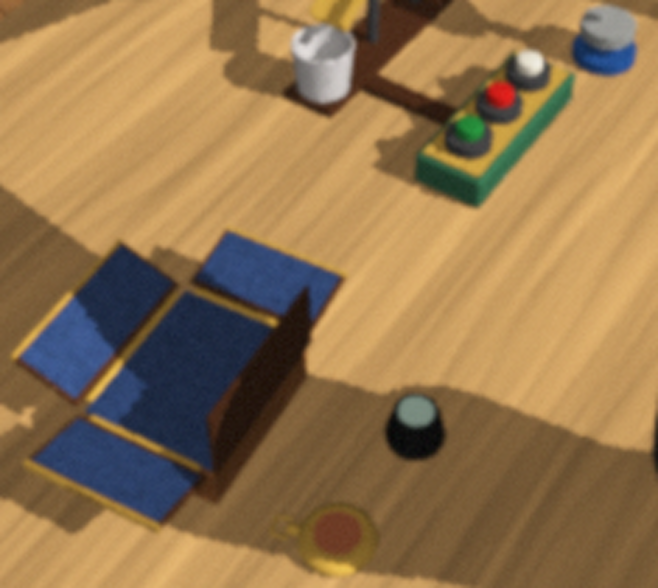

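Scene crop: key tops at (215,358) green, (165,404) red and (109,452) white; the panels' free corners and front wall top are clear. Side crop: the same points, keys at (470,127), (501,94) and (530,63). Next I triangulate.

```bash
cat > h.py <<'E'
import numpy as np,cv2
from scipy.spatial.transform import Rotation as Ro
def tri(a,b,ca,cb):
    P=[c["mtx"]@np.c_[c["R"],c["t"]] for c in(ca,cb)]
    X=cv2.triangulatePoints(P[0],P[1],np.array(a,float).T,np.array(b,float).T); return (X[:3]/X[3]).T
def dep(p,c):
    u,v=np.round(p).astype(int); z=c["z_map"][v,u]
    return c["R"].T@(np.linalg.inv(c["mtx"])@[u,v,1]*z-c["t"])
E
python3 - <<'E'
from h import *
A=np.load("scene.npz");B=np.load("side.npz")
pts={"green":((215,358),(470,127)),"red":((165,404),(501,94)),"white":((109,452),(530,63)),
"R_front":((375,210),(343,276)),"R_back":((513,247),(226,233)),"L_front":((512,53),(160,525)),"L_back":((634,82),(27,462)),
"B_y+":((682,124),(15,357)),"B_y-":((620,210),(121,243)),"W_y+":((480,35),(212,418)),"W_y-":((408,105),(308,290)),
"loupe":((301,157),(416,410)),"watch":((371,113),(337,533))}
for k,(a,b) in pts.items():
    a=np.array(a)/3.3+[230,165];b=np.array(b)/2.8+[180,175]
    X=tri([a],[b],A,B)[0]; print(k,X.round(4),dep(a,A).round(3),dep(b,B).round(3))
print("anvil",tri([(217,338)],[(397,184)],A,B).round(4))
# feeder yaw etc by key line; tray top felt patch plane
E
```

```text
green [ 0.4955 -0.207   0.0489] [ 0.496 -0.207  0.051] [ 0.492 -0.203  0.054]
red [ 0.4948 -0.2545  0.0484] [ 0.499 -0.258  0.053] [ 0.49  -0.249  0.053]
white [ 0.4933 -0.3021  0.0481] [ 0.497 -0.305  0.052] [ 0.491 -0.298  0.051]
R_front [ 0.4939 -0.0279  0.0472] [ 0.498 -0.032  0.05 ] [ 0.494 -0.027  0.047]
R_back [ 0.5866 -0.0172  0.0468] [ 0.588 -0.02   0.048] [ 0.582 -0.015  0.052]
L_front [0.4756 0.1927 0.0509] [0.478 0.19  0.053] [0.474 0.193 0.055]
L_back [0.5684 0.2015 0.0512] [0.569 0.198 0.053] [0.566 0.203 0.055]
B_y+ [0.6244 0.1514 0.0606] [0.626 0.151 0.06 ] [0.622 0.152 0.064]
B_y- [0.6326 0.0381 0.0593] [0.633 0.039 0.058] [0.629 0.041 0.063]
W_y+ [0.4764 0.1383 0.0911] [0.478 0.135 0.092] [0.473 0.139 0.095]
W_y- [0.4837 0.0283 0.0932] [0.486 0.028 0.093] [0.482 0.028 0.093]
loupe [0.4012 0.0275 0.0259] [0.404 0.023 0.029] [0.4   0.027 0.028]
watch [0.3996 0.1228 0.0119] [0.4   0.122 0.013] [0.399 0.123 0.014]
anvil [[ 0.4702 -0.4015  0.0319]]
```

```bash
cat >> h.py <<'E'
C=np.array([.531,.088]);YAW=.09
R0=np.array([[0,1,0],[1,0,0],[0,0,-1.]])      # down, closing line along radial
PAN={"B":(0.,.050,np.radians(35),.0145),"L":(np.pi/2,.060,np.radians(40),.011),"R":(-np.pi/2,.060,np.radians(40),.011)}
def pose(pan,c1):
    """tool pose whose upper inner tip corner is at c1=(u inward from hinge, w height), m"""
    az,off,a,h=PAN[pan]; az=az+YAW; o=np.array([np.cos(az),np.sin(az),0]); z=np.array([0,0,1.])
    u,w=np.array(c1)-h*np.array([np.cos(a),np.sin(a)])
    p=np.r_[C,0]+o*(off-u)+z*w
    Rt=Ro.from_rotvec(a*np.cross(o,z)*1.)       # tilt: down -> down+inward
    R=Rt.as_matrix()@Ro.from_euler('z',YAW).as_matrix()@R0
    if R[:,2]@o>0: R=Ro.from_rotvec(-a*np.cross(o,z)).as_matrix()@Ro.from_euler('z',YAW).as_matrix()@R0
    return p,R
def edge(th,under=.002,r=.055): # free edge underside corner
    return np.array([-r*np.cos(th)-under*np.sin(th),.040+r*np.sin(th)-under*np.cos(th)])
def dp(pan):
    a=PAN[pan][2]; return np.array([np.sin(a),-np.cos(a)]),np.array([np.cos(a),np.sin(a)])
def fold(pan,th,s=.015):
    d,p=dp(pan); a=np.pi/2-PAN[pan][2]
    return edge(th)+s*d if th<a else edge(th,r=.055-s)
def plan(way,grip=0,start=None,step=.045,ang=8.,hold=1):
    from workcell import manip
    s=manip.sense(); p,R=(s["tcp_pos"],Ro.from_quat(s["ee_rot"])) if start is None else start
    p=np.array(p,float); rows=[];q0,r0=p,R
    for P,M in way:
        M=Ro.from_matrix(M); rv=(r0.inv()*M).as_rotvec(); n=max(1,int(np.ceil(max(np.linalg.norm(P-q0)/step,np.degrees(np.linalg.norm(rv))/ang))))
        rows+=[(q0+(P-q0)*k/n,r0*Ro.from_rotvec(rv*k/n)) for k in range(1,n+1)]; q0,r0=P,M
    rows+=[rows[-1]]*hold
    for i in range(0,len(rows),5):
        out=[]
        for P,M in rows[i:i+5]:
            out.append([float(round(x,3))+0. for x in np.r_[R.inv().apply(P-p)/.5,(R.inv()*M).as_rotvec()/2/np.pi]]+[grip])
        print(out); f=np.array(out[-1]); p=p+R.apply(f[:3]*.5); R=R*Ro.from_rotvec(f[3:6]*2*np.pi)
    return p,R
E
python3 - <<'E'
from h import *
print(pose("R",(0,.1))[1].round(2).tolist(),pose("B",(0,.1))[1].round(2).tolist())
d,p=dp("R"); c=edge(np.radians(8))+.015*d-.020*p
w=pose("R",c); far=pose("R",c-.16*d); print(w[0],far[0])
plan([far]);print();plan([far,w])
E
```

```text
[[-0.07, 1.0, -0.06], [0.76, 0.09, 0.64], [0.64, -0.0, -0.77]] [[-0.09, 0.82, -0.57], [1.0, 0.07, -0.05], [0.0, -0.57, -0.82]]
[ 0.54258073 -0.04032717  0.0142569 ] [ 0.55182438 -0.14275694  0.13682401]
[[0.078, -0.027, 0.017, 0.006, 0.009, -0.017, 0], [0.156, -0.054, 0.034, 0.012, 0.018, -0.033, 0], [0.234, -0.082, 0.051, 0.018, 0.027, -0.05, 0], [0.312, -0.109, 0.068, 0.024, 0.035, -0.066, 0], [0.39, -0.136, 0.086, 0.03, 0.044, -0.083, 0]]
[[0.072, 0.019, 0.039, 0.006, 0.009, -0.016, 0], [0.145, 0.038, 0.078, 0.012, 0.018, -0.033, 0], [0.217, 0.056, 0.118, 0.018, 0.027, -0.05, 0], [0.289, 0.075, 0.157, 0.024, 0.036, -0.066, 0], [0.361, 0.094, 0.197, 0.03, 0.044, -0.083, 0]]
[[0.04, 0.058, 0.048, 0.006, 0.009, -0.016, 0], [0.04, 0.058, 0.048, 0.006, 0.009, -0.016, 0]]

[[0.078, -0.027, 0.017, 0.006, 0.009, -0.017, 0], [0.156, -0.054, 0.034, 0.012, 0.018, -0.033, 0], [0.234, -0.082, 0.051, 0.018, 0.027, -0.05, 0], [0.312, -0.109, 0.068, 0.024, 0.035, -0.066, 0], [0.39, -0.136, 0.086, 0.03, 0.044, -0.083, 0]]
[[0.072, 0.019, 0.039, 0.006, 0.009, -0.016, 0], [0.145, 0.038, 0.078, 0.012, 0.018, -0.033, 0], [0.217, 0.056, 0.118, 0.018, 0.027, -0.05, 0], [0.289, 0.075, 0.157, 0.024, 0.036, -0.066, 0], [0.361, 0.094, 0.197, 0.03, 0.044, -0.083, 0]]
[[0.04, 0.058, 0.048, 0.006, 0.009, -0.016, 0], [0.044, 0.054, 0.127, 0.006, 0.009, -0.016, 0], [0.049, 0.051, 0.207, 0.006, 0.009, -0.016, 0], [0.053, 0.048, 0.287, 0.006, 0.009, -0.016, 0], [0.057, 0.045, 0.367, 0.006, 0.009, -0.016, 0]]
[[0.001, 0.0, 0.0, 0.0, 0.0, 0.0, 0]]
```

Call:
carry_out([
  [[0.078, -0.027, 0.017, 0.006, 0.009, -0.017, 0], [0.156, -0.054, 0.034, 0.012, 0.018, -0.033, 0], [0.234, -0.082, 0.051, 0.018, 0.027, -0.05, 0], [0.312, -0.109, 0.068, 0.024, 0.035, -0.066, 0], [0.39, -0.136, 0.086, 0.03, 0.044, -0.083, 0]],
])

```text
time: 0.6
tcp_pos: [0.38, -0.3198, 0.188]
ee_rot: [0.867, 0.471, 0.112, -0.122]
ft_force: [0.4, -0.2, 0.7]
finger_gap: 0.0126
grip_force: 0.0
```

Call:
carry_out([
  [[0.072, 0.019, 0.039, 0.006, 0.009, -0.016, 0], [0.145, 0.038, 0.078, 0.012, 0.018, -0.033, 0], [0.217, 0.056, 0.118, 0.018, 0.027, -0.05, 0], [0.289, 0.075, 0.157, 0.024, 0.036, -0.066, 0], [0.361, 0.094, 0.197, 0.03, 0.044, -0.083, 0]],
])

```text
time: 1.1
tcp_pos: [0.5238, -0.1719, 0.1448]
ee_rot: [0.678, 0.664, 0.212, -0.233]
ft_force: [0.1, 0.1, -0.2]
finger_gap: 0.0001
grip_force: 0.0
```

Call:
carry_out([
  [[0.04, 0.058, 0.048, 0.006, 0.009, -0.016, 0], [0.04, 0.058, 0.048, 0.006, 0.009, -0.016, 0]],
])

```text
time: 1.3
tcp_pos: [0.5538, -0.1389, 0.1339]
ee_rot: [0.632, 0.695, 0.23, -0.255]
ft_force: [0.4, 0.1, -1.1]
finger_gap: -0.0005
grip_force: 0.0
```

```bash
python3 - <<'E'
from h import *
from workcell import manip
c=manip.camera("scene"); s=manip.sense(); print(s["tcp_pos"],s["joints"].round(2) if hasattr(s["joints"],"round") else s["joints"])
cv2.imwrite("pics/s2.png",cv2.resize(c["frame"][120:320,230:480,::-1],None,fx=3,fy=3,interpolation=cv2.INTER_CUBIC))
d,p=dp("R"); c=edge(np.radians(8))+.015*d-.020*p
w=pose("R",c);print(w[0],pose("R",c-.16*d)[0],Ro.from_matrix(w[1]).as_quat())
plan([w])
E
```

```text
[ 0.55267512 -0.14079938  0.13481172] [-0.65  0.76  1.3   0.49  1.61 -0.86]
[ 0.54258073 -0.04032717  0.0142569 ] [ 0.55182438 -0.14275694  0.13682401] [ 0.63389962  0.69368111  0.23072059 -0.25247928]
[[0.0, 0.0, 0.079, 0.0, 0.0, 0.0, 0], [0.0, 0.0, 0.157, 0.0, 0.0, 0.0, 0], [0.0, 0.0, 0.236, -0.001, 0.0, 0.0, 0], [0.0, 0.0, 0.315, -0.001, 0.0, 0.0, 0], [0.0, 0.0, 0.315, -0.001, 0.0, 0.0, 0]]
```

View pics/s2.png

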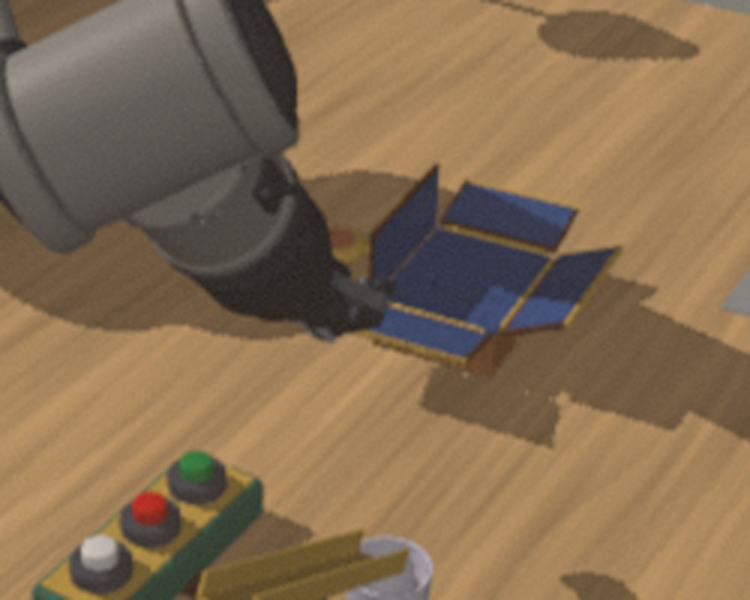

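The tool (tip at about (385,295) in the crop) is tilted and clear outside the right panel; all panels are still flat. Going down under the edge.

Call:
carry_out([
  [[0, 0, 0.079, 0, 0, 0, 0], [0, 0, 0.157, 0, 0, 0, 0], [0, 0, 0.236, 0, 0, 0, 0], [0, 0, 0.315, 0, 0, 0, 0], [0, 0, 0.315, 0, 0, 0, 0]],
])

```text
time: 1.85
tcp_pos: [0.5396, -0.0395, 0.0136]
ee_rot: [0.635, 0.693, 0.228, -0.256]
ft_force: [-1.4, -0.4, 0.3]
finger_gap: -0.0002
grip_force: 0.0
```

```bash
python3 - <<'E'
from h import *
from workcell import manip
c=manip.camera("side"); s=manip.sense(); print(s["tcp_pos"],s["ft_force"])
way=[pose("R",fold("R",np.radians(t))) for t in (4,20,35,50,62,74,86)]
print(np.array([x[0] for x in way]).round(3))
plan(way,step=.02)
E
```

```text
[ 0.54135513 -0.04157889  0.0153035 ] [-0.1269953   0.48043272  0.3730705 ]
[[ 0.541 -0.025  0.023]
 [ 0.541 -0.023  0.038]
 [ 0.54  -0.017  0.051]
 [ 0.54  -0.007  0.062]
 [ 0.539 -0.001  0.067]
 [ 0.538  0.007  0.071]
 [ 0.538  0.015  0.073]]
[[0.035, 0.003, 0.009, -0.001, 0.0, -0.001, 0], [0.059, 0.002, -0.011, -0.001, 0.0, -0.001, 0], [0.085, 0.002, -0.023, -0.001, 0.0, -0.001, 0], [0.113, 0.002, -0.028, -0.001, 0.0, -0.001, 0], [0.13, 0.002, -0.027, -0.001, 0.0, -0.001, 0]]
[[0.016, 0.0, 0.004, 0.0, 0.0, 0.0, 0], [0.031, 0.0, 0.012, 0.0, 0.0, 0.0, 0], [0.031, 0.0, 0.012, 0.0, 0.0, 0.0, 0]]
```

Call:
carry_out([
  [[0.035, 0.003, 0.009, 0, 0, 0, 0], [0.059, 0.002, -0.011, 0, 0, 0, 0], [0.085, 0.002, -0.023, 0, 0, 0, 0], [0.113, 0.002, -0.028, 0, 0, 0, 0], [0.13, 0.002, -0.027, 0, 0, 0, 0]],
])

```text
time: 2.4
tcp_pos: [0.5412, -0.0012, 0.0704]
ee_rot: [0.635, 0.694, 0.23, -0.25]
ft_force: [0.5, -2.2, 0.0]
finger_gap: 0.0
grip_force: 0.8
```

Call:
carry_out([
  [[0.016, 0, 0.004, 0, 0, 0, 0], [0.03, 0, 0.012, 0, 0, 0, 0], [0.03, 0, 0.012, 0, 0, 0, 0]],
])

```text
time: 2.7
tcp_pos: [0.5387, 0.0153, 0.0733]
ee_rot: [0.634, 0.694, 0.229, -0.253]
ft_force: [0.9, -1.3, 0.3]
finger_gap: -0.0001
grip_force: 0.0
```

```bash
cat >> h.py <<'E'
def angles(c):
    """panel angles from a depth picture: points in the tray frame, line fit by SVD"""
    v,u=np.mgrid[:480,:640]; z=c["z_map"]; m=z>0
    X=(np.linalg.inv(c["mtx"])@np.c_[u[m],v[m],np.ones(m.sum())].T*z[m]).T-c["t"]; X=X@c["R"]
    r={}
    for k,(az,off,a,h) in PAN.items():
        o=np.array([np.cos(az+YAW),np.sin(az+YAW)]);t=np.array([-o[1],o[0]])
        D=X[:,:2]-C; U=off-D@o; T=D@t; W=X[:,2]-.040
        rr=np.hypot(U,W); s=(abs(T)<.04)&(rr>.015)&(rr<.056)&(W>-.004)
        if s.sum()<15: r[k]=None; continue
        th=np.arctan2(W[s],-U[s]); r[k]=(int(s.sum()),)+tuple(np.degrees(np.percentile(th,[10,50,90])).round(1).tolist())
    return r
E
python3 - <<'E'
from h import *
from workcell import manip
for n in("side","scene"): print(n,angles(manip.camera(n)))
s=manip.sense(); print(s["tcp_pos"],s["ft_force"])
E
```

```text
side {'B': (1600, -179.1, 26.7, 177.9), 'L': (1622, -178.9, 15.9, 175.9), 'R': (1319, -179.1, 87.1, 175.0)}
scene {'B': (409, -176.7, 25.9, 29.7), 'L': (511, -177.2, 15.1, 22.2), 'R': (235, -175.7, 71.5, 79.4)}
[0.53865405 0.01454083 0.07285103] [ 0.24566547  0.14443451 -0.98037879]
```

```bash
sed -i 's/(W>-.004)/(W>.006)/' h.py; python3 - <<'E'
from h import *
from workcell import manip
s=manip.sense(); p,R=s["tcp_pos"],Ro.from_quat(s["ee_rot"]).as_matrix()
d,pp=dp("L"); c=edge(np.radians(11))+.015*d-.020*pp
w=pose("L",c); far=pose("L",c-.16*d); print(w[0],far[0])
mid=(np.array([.52,.088,.30]),Ro.from_euler('z',YAW).as_matrix()@R0)
plan([(p-R[:,2]*.135,R),mid,far],hold=2)
E
```

```text
[0.5194527  0.2159567  0.01711416] [0.51020905 0.31838647 0.13968127]
[[0.0, 0.0, -0.068, 0.0, 0.0, 0.0, 0], [0.0, 0.0, -0.135, 0.0, 0.0, 0.0, 0], [0.0, 0.0, -0.203, 0.0, 0.0, 0.0, 0], [0.0, 0.0, -0.27, 0.0, 0.0, 0.0, 0], [0.081, -0.005, -0.266, 0.0, -0.022, 0.0, 0]]
[[0.081, -0.005, -0.008, 0.0, -0.022, 0.0, 0], [0.162, -0.01, -0.016, 0.0, -0.044, 0.0, 0], [0.243, -0.015, -0.024, 0.0, -0.067, 0.0, 0], [0.324, -0.02, -0.031, 0.0, -0.089, 0.0, 0], [0.355, -0.017, 0.042, 0.0, -0.105, 0.0, 0]]
[[0.071, 0.003, 0.039, 0.0, -0.016, 0.0, 0], [0.141, 0.006, 0.078, 0.0, -0.031, 0.0, 0], [0.211, 0.01, 0.117, 0.0, -0.047, 0.0, 0], [0.281, 0.013, 0.155, 0.0, -0.063, 0.0, 0], [0.351, 0.016, 0.194, 0.0, -0.079, 0.0, 0]]
[[0.08, 0.003, 0.001, 0.0, -0.016, 0.0, 0], [0.08, 0.003, 0.001, 0.0, -0.016, 0.0, 0], [0.08, 0.003, 0.001, 0.0, -0.016, 0.0, 0]]
```

Call:
carry_out([
  [[0, 0, -0.068, 0, 0, 0, 0], [0, 0, -0.135, 0, 0, 0, 0], [0, 0, -0.203, 0, 0, 0, 0], [0, 0, -0.27, 0, 0, 0, 0], [0.081, -0.005, -0.266, 0, -0.022, 0, 0]],
])

```text
time: 3.3
tcp_pos: [0.5423, -0.0496, 0.1965]
ee_rot: [0.655, 0.704, 0.184, -0.205]
ft_force: [1.1, 1.3, 0.0]
finger_gap: 0.0
grip_force: 0.0
```

Call:
carry_out([
  [[0.081, -0.005, -0.008, 0, -0.022, 0, 0], [0.162, -0.01, -0.016, 0, -0.044, 0, 0], [0.243, -0.015, -0.024, 0, -0.067, 0, 0], [0.324, -0.02, -0.031, 0, -0.089, 0, 0], [0.355, -0.017, 0.042, 0, -0.105, 0, 0]],
])

```text
time: 3.8
tcp_pos: [0.5214, 0.1223, 0.2843]
ee_rot: [0.674, 0.737, -0.031, 0.044]
ft_force: [0.8, 0.6, -0.2]
finger_gap: 0.0001
grip_force: 0.0
```

Call:
carry_out([
  [[0.071, 0.003, 0.039, 0, -0.016, 0, 0], [0.141, 0.006, 0.078, 0, -0.031, 0, 0], [0.211, 0.01, 0.117, 0, -0.047, 0, 0], [0.281, 0.013, 0.155, 0, -0.063, 0, 0], [0.351, 0.016, 0.194, 0, -0.079, 0, 0]],
])

```text
time: 4.3
tcp_pos: [0.5117, 0.2863, 0.1619]
ee_rot: [0.644, 0.705, -0.201, 0.219]
ft_force: [1.4, -0.6, -1.0]
finger_gap: 0.0001
grip_force: 0.0
```

Call:
carry_out([
  [[0.08, 0.003, 0.001, 0, -0.016, 0, 0], [0.08, 0.003, 0.001, 0, -0.016, 0, 0], [0.08, 0.003, 0.001, 0, -0.016, 0, 0]],
])

```text
time: 4.6
tcp_pos: [0.5095, 0.318, 0.1364]
ee_rot: [0.632, 0.694, -0.235, 0.252]
ft_force: [0.7, -0.5, 0.1]
finger_gap: 0.0002
grip_force: 0.0
```

```bash
python3 - <<'E'
from h import *
from workcell import manip
for n in("side","scene"): print(n,angles(manip.camera(n)))
s=manip.sense(); print(s["tcp_pos"],s["joints"])
d,pp=dp("L"); c=edge(np.radians(11))+.015*d-.020*pp
plan([pose("L",c)])
E
```

```text
side {'B': None, 'L': None, 'R': None}
scene {'B': (294, 23.8, 26.3, 29.4), 'L': (325, 12.8, 16.8, 23.0), 'R': (574, 71.0, 78.5, 82.4)}
[0.51138806 0.31694295 0.14154921] [ 0.70206492  0.83310744  1.11058239 -0.55432963  1.63641016  0.7035144 ]
[[0.001, 0.0, 0.08, 0.0, 0.0, 0.0, 0], [0.002, -0.001, 0.16, 0.0, 0.0, 0.0, 0], [0.004, -0.001, 0.241, 0.0, 0.0, 0.0, 0], [0.005, -0.002, 0.321, 0.0, 0.0, 0.0, 0], [0.005, -0.002, 0.321, 0.0, 0.0, 0.0, 0]]
```

Call:
carry_out([
  [[0.001, 0, 0.08, 0, 0, 0, 0], [0.002, -0.001, 0.16, 0, 0, 0, 0], [0.004, -0.001, 0.241, 0, 0, 0, 0], [0.005, -0.002, 0.321, 0, 0, 0, 0], [0.005, -0.002, 0.321, 0, 0, 0, 0]],
])

```text
time: 5.2
tcp_pos: [0.5178, 0.2115, 0.0156]
ee_rot: [0.636, 0.692, -0.234, 0.251]
ft_force: [0.1, -0.1, -0.3]
finger_gap: 0.0001
grip_force: 0.0
```

```bash
python3 - <<'E'
from h import *
from workcell import manip
manip.camera("side"); s=manip.sense(); print(s["tcp_pos"],s["ft_force"])
way=[pose("L",fold("L",np.radians(t))) for t in (6,20,35,50,62,75,89)]
plan(way,step=.022)
E
```

```text
[0.51901283 0.2137187  0.01742181] [0.83452356 0.59559588 0.47424628]
[[-0.029, 0.001, 0.004, -0.001, 0.0, -0.001, 0], [-0.05, 0.001, -0.013, -0.001, 0.0, -0.001, 0], [-0.076, 0.001, -0.025, -0.001, 0.0, -0.001, 0], [-0.105, 0.002, -0.029, -0.001, 0.0, -0.001, 0], [-0.121, 0.002, -0.028, -0.001, 0.0, -0.001, 0]]
[[-0.018, 0.0, 0.004, 0.0, 0.0, 0.0, 0], [-0.035, 0.0, 0.014, 0.0, 0.0, 0.0, 0], [-0.035, 0.0, 0.014, 0.0, 0.0, 0.0, 0]]
```

Call:
carry_out([
  [[-0.029, 0.001, 0.004, 0, 0, 0, 0], [-0.05, 0.001, -0.013, 0, 0, 0, 0], [-0.076, 0.001, -0.025, 0, 0, 0, 0], [-0.105, 0.002, -0.029, 0, 0, 0, 0], [-0.121, 0.002, -0.028, 0, 0, 0, 0]],
])

```text
time: 5.75
tcp_pos: [0.5237, 0.1796, 0.0675]
ee_rot: [0.634, 0.693, -0.23, 0.253]
ft_force: [0.5, 2.2, 0.1]
finger_gap: -0.0002
grip_force: 0.8
```

Call:
carry_out([
  [[-0.018, 0, 0.004, 0, 0, 0, 0], [-0.035, 0, 0.014, 0, 0, 0, 0], [-0.035, 0, 0.014, 0, 0, 0, 0]],
])

```text
time: 6.05
tcp_pos: [0.5243, 0.1602, 0.0712]
ee_rot: [0.634, 0.693, -0.232, 0.252]
ft_force: [0.1, -0.0, 0.2]
finger_gap: 0.0001
grip_force: 0.0
```

```bash
cat >> h.py <<'E'
def fit(c,k):
    """panel line fit (robust) in the plane across hinge k -> angle deg, n, offset at hinge height"""
    v,u=np.mgrid[:480,:640]; z=c["z_map"]; m=z>0
    X=(np.linalg.inv(c["mtx"])@np.c_[u[m],v[m],np.ones(m.sum())].T*z[m]).T-c["t"]; X=X@c["R"]
    az,off=PAN[k][:2]; o=np.array([np.cos(az+YAW),np.sin(az+YAW)]);t=np.array([-o[1],o[0]])
    D=X[:,:2]-C; U=off-D@o; T=D@t; W=X[:,2]-.040
    s=(abs(T)<.035)&(W>.008)&(W<.048)&(abs(U)<.022)
    if s.sum()<30: return None
    vx,vy,x0,y0=cv2.fitLine(np.c_[U[s],W[s]].astype(np.float32),cv2.DIST_HUBER,0,1e-5,1e-5).ravel()
    if vy<0: vx,vy=-vx,-vy
    return round(float(np.degrees(np.arctan2(vy,-vx))),1),int(s.sum()),round(float(x0-vx/vy*y0),4)
E
python3 - <<'E'
from h import *
from workcell import manip
for n in("side","scene"):
    c=manip.camera(n); print(n,{k:fit(c,k) for k in"LR"})
s=manip.sense(); p,R=s["tcp_pos"],Ro.from_quat(s["ee_rot"]).as_matrix(); print(p)
d,pp=dp("B"); c=edge(np.radians(22))+.015*d-.020*pp
w=pose("B",c); far=pose("B",c-.12*d); print(w[0],far[0])
mid=(np.array([.60,.18,.26]),Ro.from_euler('z',YAW).as_matrix()@R0)
plan([(p-R[:,2]*.09,R),mid,far],hold=2)
E
```

```text
side {'L': None, 'R': None}
scene {'L': (83.3, 476, 0.005), 'R': (85.8, 456, -0.0045)}
[0.52408791 0.16106572 0.07066704]
[0.65191008 0.09891138 0.02667333] [0.72046068 0.10509765 0.12497157]
[[0.0, 0.0, -0.09, 0.0, 0.0, 0.0, 0], [0.0, 0.0, -0.18, 0.0, 0.0, 0.0, 0], [-0.038, 0.026, -0.201, 0.0, 0.019, 0.0, 0], [-0.075, 0.051, -0.222, 0.0, 0.037, 0.0, 0], [-0.113, 0.077, -0.243, 0.0, 0.056, 0.0, 0]]
[[-0.028, 0.025, -0.032, 0.0, 0.018, 0.0, 0], [-0.056, 0.051, -0.065, 0.0, 0.037, 0.0, 0], [-0.084, 0.076, -0.098, -0.001, 0.055, 0.0, 0], [-0.098, 0.122, -0.035, 0.019, 0.055, -0.004, 0], [-0.111, 0.167, 0.027, 0.038, 0.055, -0.007, 0]]
[[-0.035, 0.057, 0.041, 0.019, 0.0, 0.0, 0], [-0.069, 0.114, 0.083, 0.039, 0.0, 0.0, 0], [-0.103, 0.171, 0.124, 0.058, 0.0, 0.0, 0], [-0.103, 0.171, 0.124, 0.058, 0.0, 0.0, 0], [-0.103, 0.171, 0.124, 0.058, 0.0, 0.0, 0]]
```

Call:
carry_out([
  [[0, 0, -0.09, 0, 0, 0, 0], [0, 0, -0.18, 0, 0, 0, 0], [-0.038, 0.026, -0.201, 0, 0.019, 0, 0], [-0.075, 0.051, -0.222, 0, 0.037, 0, 0], [-0.113, 0.077, -0.243, 0, 0.056, 0, 0]],
])

```text
time: 6.65
tcp_pos: [0.56, 0.2011, 0.2008]
ee_rot: [0.664, 0.728, -0.116, 0.126]
ft_force: [1.2, -1.4, -0.2]
finger_gap: 0.0002
grip_force: 0.0
```

Call:
carry_out([
  [[-0.028, 0.025, -0.032, 0, 0.018, 0, 0], [-0.056, 0.051, -0.065, 0, 0.037, 0, 0], [-0.084, 0.076, -0.098, -0.001, 0.055, 0, 0], [-0.098, 0.122, -0.035, 0.019, 0.055, -0.004, 0], [-0.111, 0.167, 0.027, 0.038, 0.055, -0.007, 0]],
])

```text
time: 7.15
tcp_pos: [0.649, 0.1496, 0.2099]
ee_rot: [0.67, 0.733, -0.088, -0.081]
ft_force: [0.8, 0.9, -0.6]
finger_gap: 0.0003
grip_force: 0.0
```

Call:
carry_out([
  [[-0.035, 0.057, 0.041, 0.019, 0, 0, 0], [-0.069, 0.114, 0.083, 0.039, 0, 0, 0], [-0.103, 0.171, 0.124, 0.058, 0, 0, 0], [-0.103, 0.171, 0.124, 0.058, 0, 0, 0], [-0.103, 0.171, 0.124, 0.058, 0, 0, 0]],
])

```text
time: 7.65
tcp_pos: [0.6889, 0.1, 0.1057]
ee_rot: [0.643, 0.703, -0.225, -0.207]
ft_force: [0.2, 0.5, -3.7]
finger_gap: -0.0
grip_force: 0.0
```

```bash
python3 - <<'E'
from h import *
from workcell import manip
for n in("side","scene"):
    c=manip.camera(n); print(n,{k:fit(c,k) for k in"LRB"},angles(c)["B"])
s=manip.sense(); print(s["tcp_pos"],s["joints"])
d,pp=dp("B"); c=edge(np.radians(22))+.015*d-.020*pp
plan([pose("B",c)])
E
```

```text
side {'L': (83.9, 353, -0.0018), 'R': None, 'B': None} (37, 24.8, 31.8, 36.8)
scene {'L': (84.4, 476, 0.0046), 'R': (85.6, 470, -0.0046), 'B': (16.9, 51, 0.0148)} (301, 23.6, 26.4, 29.6)
[0.6934448  0.10222103 0.11826212] [ 0.04753028  1.32593912  0.0367591  -0.03311663  2.36949302 -0.05983633]
[[0.0, 0.011, 0.066, 0.001, 0.0, 0.0, 0], [0.0, 0.022, 0.132, 0.002, 0.0, 0.0, 0], [0.001, 0.033, 0.199, 0.003, 0.0, 0.0, 0], [0.001, 0.033, 0.199, 0.003, 0.0, 0.0, 0]]
```

Call:
carry_out([
  [[0, 0.011, 0.066, 0.001, 0, 0, 0], [0, 0.022, 0.132, 0.002, 0, 0, 0], [0.001, 0.033, 0.199, 0.003, 0, 0, 0], [0.001, 0.033, 0.199, 0.003, 0, 0, 0]],
])

```text
time: 8.15
tcp_pos: [0.6507, 0.1001, 0.0304]
ee_rot: [0.643, 0.705, -0.221, -0.202]
ft_force: [-0.0, -0.2, 0.3]
finger_gap: 0.0001
grip_force: 0.0
```

```bash
python3 - <<'E'
from h import *
from workcell import manip
c=manip.camera("scene"); print(angles(c)["B"])
s=manip.sense(); print(s["tcp_pos"],s["joints"],s["ft_force"])
d,pp=dp("B"); c=edge(np.radians(22))+.015*d-.020*pp
w=pose("B",c);print(w[0])
plan([w])
E
```

```text
(299, 23.7, 26.5, 29.7)
[0.65288937 0.10003234 0.03281251] [ 0.04776959  1.19447131  0.56790561 -0.02664996  1.98177087 -0.04736485] [0.38665968 0.48944964 0.49800676]
[0.65191008 0.09891138 0.02667333]
[[-0.002, 0.005, 0.011, 0.001, 0.0, 0.0, 0], [-0.002, 0.005, 0.011, 0.001, 0.0, 0.0, 0]]
```

```bash
python3 - <<'E'
from h import *
way=[pose("B",fold("B",np.radians(t))) for t in (20,32,44,55,66,78,89)]
print(np.array([x[0] for x in way]).round(3))
plan(way,step=.022)
E
```

```text
[[0.636 0.097 0.036]
 [0.632 0.097 0.047]
 [0.625 0.096 0.056]
 [0.617 0.096 0.063]
 [0.611 0.095 0.067]
 [0.603 0.094 0.07 ]
 [0.595 0.094 0.072]]
[[-0.002, -0.032, 0.013, 0.001, 0.0, 0.0, 0], [-0.002, -0.051, 0.001, 0.001, 0.0, 0.0, 0], [-0.002, -0.073, -0.006, 0.001, 0.0, 0.0, 0], [-0.002, -0.094, -0.009, 0.001, 0.0, 0.0, 0], [-0.002, -0.109, -0.009, 0.001, 0.0, 0.0, 0]]
[[0.0, -0.017, 0.004, 0.0, 0.0, 0.0, 0], [0.0, -0.03, 0.011, 0.0, 0.0, 0.0, 0], [0.0, -0.03, 0.011, 0.0, 0.0, 0.0, 0]]
```

Call:
carry_out([
  [[-0.002, -0.032, 0.013, 0.001, 0, 0, 0], [-0.002, -0.051, 0.001, 0.001, 0, 0, 0], [-0.002, -0.073, -0.006, 0.001, 0, 0, 0], [-0.002, -0.094, -0.009, 0.001, 0, 0, 0], [-0.002, -0.109, -0.009, 0.001, 0, 0, 0]],
])

```text
time: 8.7
tcp_pos: [0.6127, 0.0945, 0.0679]
ee_rot: [0.643, 0.705, -0.22, -0.201]
ft_force: [1.9, 0.1, 0.9]
finger_gap: 0.0002
grip_force: 0.7
```

Call:
carry_out([
  [[0, -0.017, 0.004, 0, 0, 0, 0], [0, -0.03, 0.011, 0, 0, 0, 0], [0, -0.03, 0.011, 0, 0, 0, 0]],
])

```text
time: 9.0
tcp_pos: [0.5957, 0.0929, 0.0705]
ee_rot: [0.643, 0.704, -0.222, -0.203]
ft_force: [-0.6, 0.9, -0.1]
finger_gap: -0.0002
grip_force: 0.0
```

```bash
python3 - <<'E'
from h import *
from workcell import manip
for n in("side","scene"):
    c=manip.camera(n); print(n,{k:fit(c,k) for k in"LRB"})
s=manip.sense(); p,R=s["tcp_pos"],Ro.from_quat(s["ee_rot"]).as_matrix(); print(p,s["joints"])
mid=(np.array([.60,.05,.26]),Ro.from_euler('z',YAW).as_matrix()@R0)
end=(np.array([.44,-.22,.26]),R0)
plan([(p-R[:,2]*.03+[.012,0,0],R),(p-R[:,2]*.05+[.012,0,.06],R),mid,end],hold=2)
E
```

```text
side {'L': (84.2, 351, -0.0019), 'R': (85.3, 491, 0.0025), 'B': (81.8, 502, 0.0041)}
scene {'L': (83.3, 476, 0.0051), 'R': (85.0, 462, -0.0043), 'B': (78.8, 128, -0.0008)}
[0.59553206 0.09280842 0.06925338] [ 0.04187962  1.02280902  0.8603823  -0.02873802  1.87059909 -0.04877638]
[[-0.002, 0.02, -0.074, 0.0, 0.0, 0.0, 0], [-0.002, -0.015, -0.143, 0.0, 0.0, 0.0, 0], [-0.002, -0.049, -0.212, 0.0, 0.0, 0.0, 0], [-0.019, -0.083, -0.232, -0.02, 0.0, 0.0, 0], [-0.036, -0.117, -0.252, -0.039, 0.0, 0.0, 0]]
[[-0.016, -0.028, -0.028, -0.02, 0.0, 0.0, 0], [-0.033, -0.056, -0.056, -0.039, 0.0, 0.0, 0], [-0.05, -0.084, -0.084, -0.059, 0.0, 0.0, 0], [-0.122, -0.133, -0.065, -0.059, 0.0, 0.002, 0], [-0.195, -0.182, -0.046, -0.059, 0.001, 0.004, 0]]
[[-0.074, -0.05, 0.0, 0.0, 0.0, 0.002, 0], [-0.148, -0.101, 0.0, 0.0, 0.0, 0.004, 0], [-0.222, -0.152, -0.001, 0.0, 0.0, 0.006, 0], [-0.296, -0.202, -0.001, 0.0, 0.0, 0.008, 0], [-0.37, -0.253, -0.001, 0.0, 0.0, 0.01, 0]]
[[0.0, 0.0, 0.0, 0.0, 0.0, 0.0, 0], [0.0, 0.0, 0.0, 0.0, 0.0, 0.0, 0]]
```

Call:
carry_out([
  [[0, -0.006, 0.004, 0, 0, 0, 0], [0, -0.011, 0.0075, 0, 0, 0, 0], [0, -0.011, 0.0075, 0, 0, 0, 0]],
])

```text
time: 9.4
tcp_pos: [0.5875, 0.092, 0.0679]
ee_rot: [0.643, 0.704, -0.224, -0.205]
ft_force: [0.0, -0.3, 0.8]
finger_gap: 0.0002
grip_force: 0.4
```

```bash
python3 - <<'E'
from h import *
from workcell import manip
for n in("side","scene"):
    c=manip.camera(n); print(n,{k:fit(c,k) for k in"LRB"})
s=manip.sense(); p,R=s["tcp_pos"],Ro.from_quat(s["ee_rot"]).as_matrix(); print(p)
mid=(np.array([.60,.17,.24]),Ro.from_euler('z',YAW).as_matrix()@R0)
f=edge(np.radians(89),r=.042)
a=pose("L",f+[-.05,.04]);b=pose("L",f+[-.02,0])
plan([(p-R[:,2]*.03+[.012,0,0],R),(p-R[:,2]*.05+[.012,0,.06],R),mid,a,b],hold=2)
print(pose("L",f+[.004,0])[0],b[0])
E
```

```text
side {'L': (84.0, 353, -0.0019), 'R': (85.5, 492, 0.0024), 'B': (92.3, 401, 0.0046)}
scene {'L': (83.7, 439, 0.0049), 'R': (85.8, 464, -0.0046), 'B': (90.2, 199, -0.0016)}
[0.58754723 0.09203046 0.06776307]
[[-0.002, 0.019, -0.074, 0.0, 0.0, 0.0, 0], [-0.002, -0.015, -0.143, 0.0, 0.0, 0.0, 0], [-0.002, -0.05, -0.212, 0.0, 0.0, 0.0, 0], [0.029, -0.073, -0.23, -0.02, 0.0, 0.0, 0], [0.06, -0.097, -0.248, -0.039, 0.0, 0.0, 0]]
[[0.031, -0.018, -0.024, -0.02, 0.0, 0.0, 0], [0.062, -0.037, -0.047, -0.04, 0.0, 0.0, 0], [0.093, -0.055, -0.071, -0.059, 0.0, 0.0, 0], [0.109, -0.063, -0.023, -0.059, -0.018, 0.004, 0], [0.124, -0.072, 0.025, -0.059, -0.037, 0.007, 0]]
[[0.024, -0.025, 0.037, 0.0, -0.018, 0.0, 0], [0.049, -0.051, 0.074, 0.0, -0.037, 0.0, 0], [0.073, -0.076, 0.111, 0.0, -0.055, 0.0, 0], [0.098, -0.102, 0.148, 0.0, -0.074, 0.0, 0], [0.078, -0.102, 0.194, 0.0, -0.074, 0.0, 0]]
[[0.003, 0.0, 0.05, 0.0, 0.0, 0.0, 0], [0.003, 0.0, 0.05, 0.0, 0.0, 0.0, 0], [0.003, 0.0, 0.05, 0.0, 0.0, 0.0, 0]]
[0.52496383 0.15488737 0.07488803] [0.52280674 0.17879024 0.07488803]
```

Call:
carry_out([
  [[-0.002, 0.019, -0.074, 0, 0, 0, 0], [-0.002, -0.015, -0.143, 0, 0, 0, 0], [-0.002, -0.05, -0.212, 0, 0, 0, 0], [0.029, -0.073, -0.23, -0.02, 0, 0, 0], [0.06, -0.097, -0.248, -0.039, 0, 0, 0]],
])

```text
time: 10.0
tcp_pos: [0.6183, 0.1247, 0.1956]
ee_rot: [0.663, 0.726, -0.134, -0.124]
ft_force: [0.3, 1.1, 0.1]
finger_gap: 0.0002
grip_force: 0.0
```

Call:
carry_out([
  [[0.031, -0.018, -0.024, -0.02, 0, 0, 0], [0.062, -0.037, -0.047, -0.04, 0, 0, 0], [0.093, -0.055, -0.071, -0.059, 0, 0, 0], [0.109, -0.063, -0.023, -0.059, -0.018, 0.004, 0], [0.124, -0.072, 0.025, -0.059, -0.037, 0.007, 0]],
])

```text
time: 10.5
tcp_pos: [0.5734, 0.1825, 0.2009]
ee_rot: [0.67, 0.732, -0.077, 0.09]
ft_force: [-0.9, 0.6, -0.4]
finger_gap: 0.0004
grip_force: 0.0
```

Call:
carry_out([
  [[0.024, -0.025, 0.037, 0, -0.018, 0, 0], [0.049, -0.051, 0.074, 0, -0.037, 0, 0], [0.073, -0.076, 0.111, 0, -0.055, 0, 0], [0.098, -0.102, 0.148, 0, -0.074, 0, 0], [0.078, -0.102, 0.194, 0, -0.074, 0, 0]],
])

```text
time: 11.0
tcp_pos: [0.5185, 0.1975, 0.0917]
ee_rot: [0.63, 0.696, -0.233, 0.254]
ft_force: [0.6, -0.3, 0.2]
finger_gap: 0.0003
grip_force: 0.0
```

Call:
carry_out([
  [[0.003, 0, 0.05, 0, 0, 0, 0], [0.003, 0, 0.05, 0, 0, 0, 0], [0.003, 0, 0.05, 0, 0, 0, 0]],
])

```text
time: 11.3
tcp_pos: [0.5228, 0.1789, 0.0753]
ee_rot: [0.634, 0.693, -0.231, 0.253]
ft_force: [0.0, -0.4, 0.3]
finger_gap: 0.0001
grip_force: 0.0
```

```bash
python3 - <<'E'
from h import *
from workcell import manip
for n in("side","scene"):
    c=manip.camera(n); print(n,{k:fit(c,k) for k in"LRB"})
s=manip.sense(); p,R=s["tcp_pos"],Ro.from_quat(s["ee_rot"]).as_matrix(); print(p)
f=edge(np.radians(89),r=.042)
for g in (0.,.003): plan([pose("L",f+[g,0])],step=.012,hold=2)
E
```

```text
side {'L': None, 'R': None, 'B': None}
scene {'L': (83.5, 435, 0.0053), 'R': (85.1, 469, -0.0042), 'B': (94.0, 189, -0.0013)}
[0.52347742 0.17951599 0.07624409]
[[-0.015, -0.001, 0.014, 0.0, 0.0, 0.0, 0], [-0.03, -0.001, 0.029, 0.0, 0.0, 0.0, 0], [-0.03, -0.001, 0.029, 0.0, 0.0, 0.0, 0], [-0.03, -0.001, 0.029, 0.0, 0.0, 0.0, 0]]
[[-0.017, -0.001, 0.016, 0.0, 0.0, 0.0, 0], [-0.035, -0.001, 0.033, 0.0, 0.0, 0.0, 0], [-0.035, -0.001, 0.033, 0.0, 0.0, 0.0, 0], [-0.035, -0.001, 0.033, 0.0, 0.0, 0.0, 0]]
```

Call:
carry_out([
  [[-0.017, -0.001, 0.016, 0, 0, 0, 0], [-0.034, -0.001, 0.032, 0, 0, 0, 0], [-0.034, -0.001, 0.032, 0, 0, 0, 0]],
])

```text
time: 11.7
tcp_pos: [0.5244, 0.154, 0.0743]
ee_rot: [0.634, 0.693, -0.231, 0.253]
ft_force: [0.1, -0.3, -1.3]
finger_gap: -0.0004
grip_force: 0.0
```

```bash
python3 - <<'E'
from h import *
from workcell import manip
for n in("side","scene"):
    c=manip.camera(n); print(n,{k:fit(c,k) for k in"LRB"})
s=manip.sense(); p,R=s["tcp_pos"],Ro.from_quat(s["ee_rot"]).as_matrix(); print(p)
dn=Ro.from_euler('z',YAW).as_matrix()@R0
mid=(np.array([.50,.088,.25]),dn)
f=edge(np.radians(89),r=.042)
a=pose("R",f+[-.05,.06]);b=pose("R",f+[-.02,0])
plan([(p-R[:,2]*.05,R),(p-R[:,2]*.05+[0,0,.08],R),mid,a,b],hold=2)
E
```

```text
side {'L': None, 'R': None, 'B': None}
scene {'L': (91.3, 401, 0.0056), 'R': (85.0, 466, -0.0042), 'B': (94.5, 187, -0.0016)}
[0.52436482 0.15504715 0.07401368]
[[0.0, 0.0, -0.05, 0.0, 0.0, 0.0, 0], [0.0, 0.0, -0.1, 0.0, 0.0, 0.0, 0], [-0.051, 0.0, -0.161, 0.0, 0.0, 0.0, 0], [-0.103, 0.0, -0.222, 0.0, 0.0, 0.0, 0], [-0.14, -0.01, -0.216, 0.0, 0.019, 0.0, 0]]
[[-0.038, -0.01, 0.001, 0.0, 0.018, 0.0, 0], [-0.075, -0.02, 0.003, 0.0, 0.037, 0.0, 0], [-0.113, -0.03, 0.004, 0.0, 0.055, 0.0, 0], [-0.15, -0.04, 0.006, 0.0, 0.074, 0.0, 0], [-0.188, -0.05, 0.007, 0.0, 0.092, 0.0, 0]]
[[-0.041, 0.01, 0.039, 0.0, 0.019, 0.0, 0], [-0.082, 0.021, 0.077, 0.0, 0.037, 0.0, 0], [-0.124, 0.031, 0.116, 0.0, 0.056, 0.0, 0], [-0.165, 0.041, 0.154, 0.0, 0.074, 0.0, 0], [-0.206, 0.051, 0.193, 0.0, 0.093, 0.0, 0]]
[[-0.056, 0.011, 0.009, 0.0, 0.018, 0.0, 0], [-0.064, 0.011, 0.076, 0.0, 0.018, 0.0, 0], [-0.072, 0.01, 0.142, 0.0, 0.018, 0.0, 0], [-0.072, 0.01, 0.142, 0.0, 0.018, 0.0, 0], [-0.072, 0.01, 0.142, 0.0, 0.018, 0.0, 0]]
```

Call:
carry_out([
  [[0, 0, -0.05, 0, 0, 0, 0], [0, 0, -0.1, 0, 0, 0, 0], [-0.051, 0, -0.161, 0, 0, 0, 0], [-0.103, 0, -0.222, 0, 0, 0, 0], [-0.14, -0.01, -0.216, 0, 0.019, 0, 0]],
])

```text
time: 12.3
tcp_pos: [0.5187, 0.1745, 0.2034]
ee_rot: [0.645, 0.709, -0.19, 0.212]
ft_force: [1.2, -0.2, -0.1]
finger_gap: -0.0001
grip_force: 0.0
```

Call:
carry_out([
  [[-0.038, -0.01, 0.001, 0, 0.018, 0, 0], [-0.075, -0.02, 0.003, 0, 0.037, 0, 0], [-0.113, -0.03, 0.004, 0, 0.055, 0, 0], [-0.15, -0.04, 0.006, 0, 0.074, 0, 0], [-0.188, -0.05, 0.007, 0, 0.092, 0, 0]],
])

```text
time: 12.8
tcp_pos: [0.5, 0.0882, 0.2512]
ee_rot: [0.674, 0.739, 0.002, 0.0]
ft_force: [-0.2, -0.7, 0.1]
finger_gap: 0.0002
grip_force: 0.0
```

Call:
carry_out([
  [[-0.041, 0.01, 0.039, 0, 0.019, 0, 0], [-0.082, 0.021, 0.077, 0, 0.037, 0, 0], [-0.124, 0.031, 0.116, 0, 0.056, 0, 0], [-0.165, 0.041, 0.154, 0, 0.074, 0, 0], [-0.206, 0.051, 0.193, 0, 0.093, 0, 0]],
])

```text
time: 13.3
tcp_pos: [0.5355, -0.013, 0.1539]
ee_rot: [0.645, 0.707, 0.196, -0.212]
ft_force: [0.2, -0.2, -0.0]
finger_gap: -0.0002
grip_force: 0.0
```

Call:
carry_out([
  [[-0.056, 0.011, 0.009, 0, 0.018, 0, 0], [-0.064, 0.011, 0.076, 0, 0.018, 0, 0], [-0.072, 0.01, 0.142, 0, 0.018, 0, 0], [-0.072, 0.01, 0.142, 0, 0.018, 0, 0], [-0.072, 0.01, 0.142, 0, 0.018, 0, 0]],
])

```text
time: 13.8
tcp_pos: [0.5393, -0.0024, 0.0751]
ee_rot: [0.634, 0.694, 0.23, -0.252]
ft_force: [0.5, -0.3, 0.2]
finger_gap: -0.0001
grip_force: 0.0
```

```bash
python3 - <<'E'
from h import *
from workcell import manip
for n in("side","scene"):
    c=manip.camera(n); print(n,{k:fit(c,k) for k in"LRB"})
    cv2.imwrite(f"pics/{n}_r.png",cv2.resize(c["frame"][160:400,160:440,::-1],None,fx=2,fy=2))
s=manip.sense(); p,R=s["tcp_pos"],Ro.from_quat(s["ee_rot"]).as_matrix(); print(p)
f=edge(np.radians(89),r=.042)
for g in (-.001,.002): print(pose("R",f+[g,0])[0]);plan([pose("R",f+[g,0])],step=.012,hold=1)
E
```

```text
side {'L': (92.5, 482, -0.0016), 'R': (85.3, 487, 0.0025), 'B': (94.4, 336, 0.0039)}
scene {'L': (93.4, 406, 0.0047), 'R': (84.9, 122, -0.004), 'B': (94.4, 186, -0.0016)}
[ 0.54025856 -0.00305525  0.07623115]
[0.53748556 0.01613286 0.07488803]
[[0.014, -0.001, 0.013, 0.0, 0.0, 0.0, 0], [0.028, -0.002, 0.027, 0.0, 0.001, 0.001, 0], [0.028, -0.002, 0.027, 0.0, 0.001, 0.001, 0]]
[0.53721593 0.01912072 0.07488803]
[[0.016, -0.001, 0.015, 0.0, 0.0, 0.0, 0], [0.033, -0.002, 0.031, 0.0, 0.001, 0.001, 0], [0.033, -0.002, 0.031, 0.0, 0.001, 0.001, 0]]
```

Call:
carry_out([
  [[0.015, 0, 0.014, 0, 0, 0, 0], [0.03, -0.001, 0.029, 0, 0, 0, 0], [0.03, -0.001, 0.029, 0, 0, 0, 0]],
])

```text
time: 14.2
tcp_pos: [0.5365, 0.0197, 0.0737]
ee_rot: [0.633, 0.695, 0.23, -0.251]
ft_force: [-0.4, -0.2, -0.1]
finger_gap: 0.0001
grip_force: 0.0
```

Call:
carry_out([
  [[0, 0, -0.08, 0, 0, 0, 0], [0, 0, -0.16, 0, 0, 0, 0], [0, 0, -0.24, 0, 0, 0, 0], [0, 0, -0.24, 0, 0, 0, 0]],
])

```text
time: 14.6
tcp_pos: [0.5457, -0.0618, 0.1689]
ee_rot: [0.634, 0.695, 0.231, -0.247]
ft_force: [0.8, -0.5, 0.3]
finger_gap: 0.0004
grip_force: 0.0
```

```bash
python3 - <<'E'
from h import *
from workcell import manip
for n in("side","scene"):
    c=manip.camera(n); print(n,{k:fit(c,k) for k in"LRB"})
s=manip.sense(); print(s["tcp_pos"])
g=(np.array([.4955,-.207,.10]),R0)
plan([(np.array([.4955,-.207,.17]),R0),g],hold=2)
E
```

```text
side {'L': (93.0, 485, -0.0019), 'R': (91.6, 421, 0.0025), 'B': (94.0, 345, 0.0041)}
scene {'L': (92.8, 392, 0.0049), 'R': (91.9, 499, -0.0044), 'B': (93.9, 182, -0.0013)}
[ 0.54362879 -0.05859982  0.16546677]
[[-0.036, -0.02, -0.032, -0.001, -0.018, 0.002, 0], [-0.071, -0.041, -0.064, -0.002, -0.037, 0.005, 0], [-0.107, -0.061, -0.095, -0.002, -0.055, 0.007, 0], [-0.143, -0.082, -0.127, -0.003, -0.074, 0.009, 0], [-0.179, -0.102, -0.159, -0.004, -0.092, 0.012, 0]]
[[-0.049, -0.017, -0.007, -0.001, -0.019, 0.002, 0], [-0.057, -0.016, 0.062, -0.001, -0.019, 0.002, 0], [-0.065, -0.016, 0.132, -0.001, -0.019, 0.002, 0], [-0.065, -0.016, 0.132, -0.001, -0.019, 0.002, 0], [-0.065, -0.016, 0.132, -0.001, -0.019, 0.002, 0]]
```

Call:
carry_out([
  [[-0.036, -0.02, -0.032, -0.001, -0.018, 0.002, 0], [-0.071, -0.041, -0.064, -0.002, -0.037, 0.005, 0], [-0.107, -0.061, -0.095, -0.002, -0.055, 0.007, 0], [-0.143, -0.082, -0.127, -0.003, -0.074, 0.009, 0], [-0.179, -0.102, -0.159, -0.004, -0.092, 0.012, 0]],
])

```text
time: 15.2
tcp_pos: [0.5027, -0.1817, 0.1679]
ee_rot: [0.701, 0.711, 0.038, -0.043]
ft_force: [-1.0, -0.5, -0.7]
finger_gap: -0.0003
grip_force: 0.0
```

Call:
carry_out([
  [[-0.049, -0.017, -0.007, -0.001, -0.019, 0.002, 0], [-0.057, -0.016, 0.062, -0.001, -0.019, 0.002, 0], [-0.065, -0.016, 0.132, -0.001, -0.019, 0.002, 0], [-0.065, -0.016, 0.132, -0.001, -0.019, 0.002, 0], [-0.065, -0.016, 0.132, -0.001, -0.019, 0.002, 0]],
])

```text
time: 15.7
tcp_pos: [0.495, -0.2058, 0.0989]
ee_rot: [0.707, 0.707, -0.001, -0.001]
ft_force: [0.0, 0.5, 0.3]
finger_gap: -0.0004
grip_force: 0.0
```

```bash
python3 - <<'E'
from h import *
from workcell import manip
for n in("side","scene"):
    c=manip.camera(n); print(n,{k:fit(c,k) for k in"LRB"})
    if n=="scene": cv2.imwrite("pics/key.png",cv2.resize(c["frame"][170:350,210:440,::-1],None,fx=3,fy=3))
s=manip.sense(); print(s["tcp_pos"],s["ft_force"])
plan([(np.array([.4955,-.207,.060]),R0),(np.array([.4955,-.207,.048]),R0)],hold=1)
E
```

```text
side {'L': (92.5, 473, -0.0017), 'R': (92.0, 422, 0.0024), 'B': (93.8, 342, 0.0042)}
scene {'L': (93.1, 393, 0.0049), 'R': (91.6, 499, -0.0041), 'B': (94.2, 189, -0.0014)}
[ 0.49629988 -0.20687932  0.10062008] [-0.45848237 -0.34346194  0.35166884]
[[0.0, -0.002, 0.081, 0.0, 0.001, 0.0, 0], [0.0, -0.002, 0.105, 0.0, 0.001, 0.0, 0], [0.0, -0.002, 0.105, 0.0, 0.001, 0.0, 0]]
```

View pics/key.png

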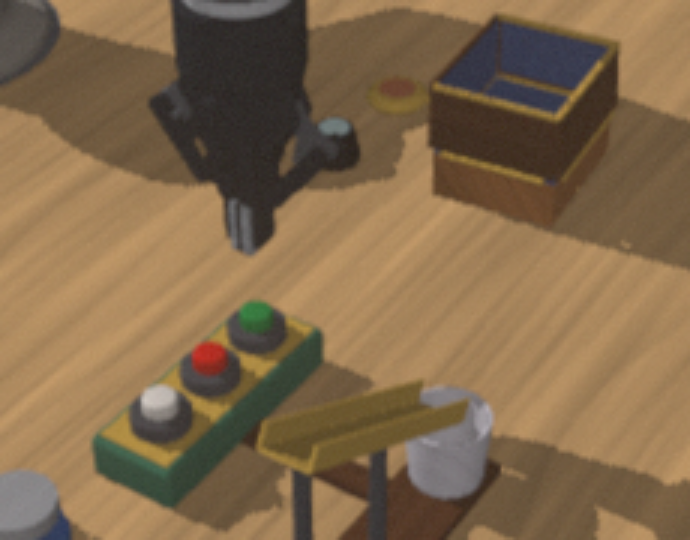

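The box is formed (around (520,110)) and the shut fingertips hang straight above the green key (255,315). Pressing in stages.

Call:
carry_out([
  [[0, 0, 0.04, 0, 0, 0, 0], [0, 0, 0.08, 0, 0, 0, 0], [0, 0, 0.1, 0, 0, 0, 0], [0, 0, 0.1, 0, 0, 0, 0]],
])

```text
time: 16.2
tcp_pos: [0.4957, -0.2069, 0.0497]
ee_rot: [0.707, 0.707, -0.001, 0.001]
ft_force: [-1.9, 2.2, 3.9]
finger_gap: 0.0
grip_force: 1.8
```

Call:
carry_out([
  [[0, 0, 0.004, 0, 0, 0, 0], [0, 0, 0.004, 0, 0, 0, 0], [0, 0, 0.004, 0, 0, 0, 0]],
])

```text
time: 16.5
tcp_pos: [0.4959, -0.2071, 0.0484]
ee_rot: [0.707, 0.707, -0.001, 0.002]
ft_force: [-1.3, 0.8, 4.1]
finger_gap: 0.0003
grip_force: 2.2
```

Call:
carry_out([
  [[0, 0, 0.004, 0, 0, 0, 0], [0, 0, 0.004, 0, 0, 0, 0], [0, 0, 0.004, 0, 0, 0, 0]],
])

```text
time: 16.8
tcp_pos: [0.496, -0.2071, 0.0473]
ee_rot: [0.707, 0.707, -0.001, 0.002]
ft_force: [-4.6, 2.8, 16.9]
finger_gap: -0.0003
grip_force: 8.4
```

The green key is bottomed (17 N). Lift, move to white, press.

Call:
carry_out([
  [[0, 0, -0.06, 0, 0, 0, 0], [0, 0, -0.12, 0, 0, 0, 0], [-0.07, -0.002, -0.12, 0, 0, 0, 0], [-0.14, -0.003, -0.12, 0, 0, 0, 0], [-0.19, -0.005, -0.12, 0, 0, 0, 0]],
])

```text
time: 17.3
tcp_pos: [0.4933, -0.304, 0.1061]
ee_rot: [0.707, 0.707, -0.001, 0.002]
ft_force: [0.8, 0.0, -1.2]
finger_gap: -0.0001
grip_force: 0.0
```

Call:
carry_out([
  [[0, 0, 0, 0, 0, 0, 0], [0, 0, 0, 0, 0, 0, 0]],
])

```text
time: 17.5
tcp_pos: [0.4927, -0.302, 0.1053]
ee_rot: [0.708, 0.706, -0.001, 0.001]
ft_force: [-0.4, -1.2, -0.6]
finger_gap: -0.0001
grip_force: 0.0
```

```bash
python3 - <<'E'
from h import *
from workcell import manip
for n in("side","scene"):
    c=manip.camera(n); print(n,{k:fit(c,k) for k in"LRB"})
s=manip.sense(); print(s["tcp_pos"],s["ft_force"])
plan([(np.array([.4935,-.302,.0495]),R0)])
E
```

```text
side {'L': (93.0, 478, -0.002), 'R': (91.5, 428, 0.0027), 'B': (94.1, 339, 0.004)}
scene {'L': (92.7, 400, 0.0051), 'R': (92.0, 505, -0.0044), 'B': (93.3, 183, -0.0011)}
[ 0.49286237 -0.30092466  0.10543255] [-0.49863064 -0.06249455 -0.12953467]
[[-0.001, 0.001, 0.056, 0.0, 0.0, 0.0, 0], [-0.002, 0.001, 0.112, 0.0, 0.0, 0.0, 0], [-0.002, 0.001, 0.112, 0.0, 0.0, 0.0, 0]]
```

Call:
carry_out([
  [[-0.001, 0.001, 0.05, 0, 0, 0, 0], [-0.002, 0.001, 0.1, 0, 0, 0, 0], [-0.002, 0.001, 0.112, 0, 0, 0, 0], [-0.002, 0.001, 0.116, 0, 0, 0, 0]],
])

```text
time: 18.0
tcp_pos: [0.4931, -0.3015, 0.0476]
ee_rot: [0.707, 0.707, -0.001, -0.0]
ft_force: [-2.3, 2.2, 4.4]
finger_gap: 0.0
grip_force: 2.4
```

Call:
carry_out([
  [[0, 0, 0.003, 0, 0, 0, 0], [0, 0, 0.003, 0, 0, 0, 0], [0, 0, 0.003, 0, 0, 0, 0]],
])

```text
time: 18.3
tcp_pos: [0.4935, -0.302, 0.0476]
ee_rot: [0.707, 0.707, -0.001, 0.001]
ft_force: [-0.8, 2.3, 4.9]
finger_gap: 0.0002
grip_force: 2.4
```

Call:
carry_out([
  [[0, 0, 0.003, 0, 0, 0, 0], [0, 0, 0.003, 0, 0, 0, 0], [0, 0, 0.003, 0, 0, 0, 0]],
])

```text
time: 18.6
tcp_pos: [0.4937, -0.3021, 0.0474]
ee_rot: [0.707, 0.707, -0.001, 0.001]
ft_force: [-5.7, 4.4, 15.9]
finger_gap: -0.0003
grip_force: 8.0
```

Call:
carry_out([
  [[0, 0, 0.004, 0, 0, 0, 0], [0, 0, 0.004, 0, 0, 0, 0]],
])

```text
time: 18.8
tcp_pos: [0.4937, -0.3021, 0.0471]
ee_rot: [0.707, 0.707, -0.001, 0.002]
ft_force: [-9.6, 8.1, 29.5]
finger_gap: 0.0003
grip_force: 14.7
```

Call:
carry_out([
  [[0, 0, -0.08, 0, 0, 0, 0], [0, 0, -0.16, 0, 0, 0, 0], [0, 0, -0.24, 0, 0, 0, 0], [0, 0, -0.24, 0, 0, 0, 0], [0, 0, -0.24, 0, 0, 0, 0]],
])

```text
time: 19.3
tcp_pos: [0.494, -0.3026, 0.1643]
ee_rot: [0.707, 0.707, -0.001, 0.002]
ft_force: [-1.2, 0.1, -0.1]
finger_gap: -0.0001
grip_force: 0.0
```

```bash
python3 - <<'E'
from h import *
from workcell import manip
for n in("side","scene"):
    c=manip.camera(n); print(n,{k:fit(c,k) for k in"LRB"})
s=manip.sense(); print(s["time"],s["tcp_pos"],s["ft_force"])
E
```

```text
side {'L': (92.6, 480, -0.0017), 'R': (91.7, 424, 0.0026), 'B': (93.9, 347, 0.0042)}
scene {'L': (91.4, 397, 0.0056), 'R': (92.4, 500, -0.0046), 'B': (94.0, 187, -0.0013)}
19.4 [ 0.49300223 -0.30196074  0.16191149] [-0.6163556   1.2053472  -0.02113743]
```

```bash
python3 -c "
from workcell import manip; print(manip.hand_in())"
```

```text
the job is handed in; nothing more can be done
None
```

I handed the job in at 19.4 s; the hand-in gave no verdict. The three panels measured 92–94° just before, green and then white were each pressed to the stop and let up, and the red key, watch, loupe and anvil were not touched, though I did not re-measure the three bystanders.

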